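# Hold the mould clamp of the shaker open

### The job

The mould on the shaker is done and I need both hands to lift it out. Slide the clamp's lock grip back, away from the clamp's pivot, to its end stop so that the clamp is free; then swing the sprung clamp arm by its round grip away from the mould, all the way to its stop, and keep it there: finish while still holding it open. Don't let the arm snap back on to the filled mould, and leave the mould and the things lying round the shaker where they are.

Things in the scene. Friction and masses are not known exactly. Their poses are not given: they have to be found in the camera images.
- shaker: Mould shaker, a white box on rubber feet with a steel plate on top, standing fixed on the bench; overall 290 x 390 mm, upper face of the plate 94 mm above the bench. Origin: middle of its underside. Its own x axis points to the rear (a 28 mm high fence stands along the rear edge of the plate), y to its left as seen from the front, z up; the front, with the dial and the clamp, faces its -x. The mould lies on the plate against the fence, its long side along y.
- lock (a joint): Slide of the lock, in m: 0 = bolt pushed in (it sits in the notch of the clamp's hub and the arm cannot turn), 0.034 = end stop, fully drawn. It moves along the shaker's +y axis, stays where it is left, and needs about 3 N. The bolt leaves the notch at about 0.012. At the start it stands between 0 and 0.004.
- lock_grip (a point): Centre of the lock's grip, a ribbed black upright block, 24 mm (shaker's x) by 14 mm (shaker's y) and 34 mm high, its underside 113 mm and its top 147 mm above the bench, on a steel slide between two low steel bridges (tops 115 mm above the bench) at the shaker's front left. The point rides with the grip; its axes are parallel to the shaker's.
- clamp (a joint): Angle of the clamp arm, in rad: 0 = its rubber roller lies against the front side of the mould, 1.25 = fully open, at its stop. Opening turns the arm clockwise seen from above, towards the shaker's front. A spring always drives it back to the mould: 0.32 N m at 0 and 0.82 N m at 1.25, that is 3 N to 8 N at the grip. While the lock is in, the arm gives only about 0.05 (a little more if forced).
- clamp_pivot (a point): Point on the vertical axis of the clamp arm, at the front left of the plate, 131 mm above the bench; in the shaker's frame it lies at x -0.100, y 0.050. It is fixed to the shaker.
- clamp_grip (a point): Centre of the clamp's grip, a round black upright post, 24 mm in diameter and 54 mm high, from 126 to 180 mm above the bench, standing on the end of the flat steel arm. It rides with the arm at 106 mm from the pivot's axis and may turn in a grasp like a crank handle. In the shaker's frame it stands near x -0.109, y -0.056 when shut and near x -0.203, y 0.025 at the stop, in front of the plate's edge.
- mould_centre (a point): Centre of the filled white mould on the shaker's plate, 181 x 291 x 30 mm, loose, 0.55 kg, top 124 mm above the bench; its long side is parallel to the shaker's y.
- hose_white: White air hose hanging straight down from the ceiling to the bench about at x 0.47, y -0.06, right of the shaker: a fixed obstacle of full height that the arm has to go round.
- brush: Pastry brush lying on the bench in front of the shaker, 184 mm long, 19 mm high (bystander).
- pot_b: Small colour pot with a black lid, 44 mm in diameter, 62 mm high, standing right of the hose, about as far out as the hose (bystander).
- hammer: Cast chocolate hammer, 98 mm long, 10 mm high, lying at the right of the shaker (bystander).
- pliers: Cast chocolate pliers, 95 mm long, 10 mm high, lying at the right of the shaker (bystander).

How it is judged (in metres and radians):
On the way, in this order (a step that is already met when the one before it is completed fails the run):
1. the lock grip stands at its end stop while the clamp is still shut (value of joint lock above 0.031 m and value of joint clamp below 0.2 rad), for 0.2 s.
2. the robot holds the clamp arm at its stop (value of joint clamp above 1.19 rad and contact force between any of the fingers, the arm and clamp above 1 N), for 0.2 s.
At the end, for the whole second after the job is handed in: The robot is still touching the clamp arm with more than 1 N and holds it, at rest, at its stop (joint above 1.19 of 1.25 rad); the lock stands at its end stop (above 31 of 34 mm); nothing of the clamp touches the mould, which lies within 12 mm of where it was (all of step 2 and value of joint lock above 0.031 m and velocity of joint clamp between -0.1 and 0.1 rad/s and contact force between clamp and mould below 0.2 N and distance of mould_centre from where it was at the start of the episode below 0.012 m); the arm keeps its last pose, push and grip.
It fails at once if the clamp arm is let go and snaps back (faster than 4 rad/s) (velocity of joint clamp below -4 rad/s).
It fails at once if the mould is shifted by more than 12 mm (distance of mould_centre from where it was at the start of the episode above 0.012 m).
It fails at once if a bystander (pastry brush, chocolate hammer, chocolate pliers, colour pot) is moved by more than 30 mm (distance of any of brush, hammer, pliers, pot_b from where it was at the start of the episode above 0.03 m).
It also fails if it takes over 56 s, if anything falls off the work surface, if the arm or the gripper's body presses on something with over 40 N, if the wrist force passes 120 N, or if a joint passes its speed limit or range.

### The arm

A 6-joint arm with a two-finger parallel gripper is mounted at the origin on the work surface; the furniture and walls round the work are solid. World frame = base frame: x ahead of the robot, y to its left, z up, the work surface at z = 0. Lengths are in mm, angles in rad, forces in N, time in s.
With the tool pointing down it reaches from about 350 to 975 mm from the base axis. Payload 7.1 kg.
Tool frame: the origin (TCP) lies on the front face of the gripper's body, between the roots of the fingers; the fingertips stand 80 mm ahead of it and the grasp point (between the pads) lies 61 mm ahead of it; z points along the fingers, y is the line along which they close (so a half turn about z gives the same grasp; the last joint's range is limited). The gripper opens to 88 mm and grips with 3 to 60 N. Pads are 20 mm wide; open, the fingers measure 115 mm over their backs; the gripper's body (75 mm by 178 mm) begins 61 mm behind the grasp point.
Start: joints at [1.135, 0.423, 1.63, -0, 1.089, -0.019], TCP at [252.991, 571.49, 302.675] pointing down, gripper open.
Joint ranges: [-3, 3], [-0.9, 2.11], [0.09, 2.58], [-1.31, 4.45], [0.11, 2.69], [-2.54, 2.54]. Speed limits (rad/s): [2.39, 2.39, 3.01, 3.14, 3.14, 3.14].

### API

Orientations are given as a rotation vector (axis times angle).
In Python, from workcell import readout, vision, close_job gives the robot as it stands.
- The arm moves only by the tool servo_tool, never from a script. Its argument "plan" is a list that holds one entry, the list of rows, each a list of 7 numbers: the gripper command: -1 is fully open, 1 is shut, values between are in proportion, then the shift along the world's x, y, z in units of 40 mm (1.0 is 40 mm), then the turn, a rotation vector about the world's x, y, z in units of 5 degrees (1.0 is 5 degrees). A call has 1 to 5 rows; each row shifts and turns the commanded pose from where the row before left it; what a row does not reach is not made up. A row lasts 1/12 s, in which the tool goes at most 41.7 mm and 7.16 degrees, less where a joint would pass 70% of its speed; a pose out of reach is approached as far as the arm can. A call is refused whole if a number of a shift passes 1 or a number of a turn 1, either way. A call with a gripper value outside its range is refused whole. The fingers move at their own pace and stop on an object; the grip force is fixed at half the most. Time passes only in rows, so rows that do not move let the fingers close. It gives the time, the measured TCP pose, the force, the opening and the grip force at its end, in the units of the state.
- readout.get_obs(): the state, without advancing time (a new reading comes with each control period).
- vision.get_image(name): name is "side" or "top"; returns the picture (384x512x3 uint8, red, green, blue); there is no depth.
- vision.camera_params(name): a dict with "fx", "fy", "cx", "cy" (pixels), "rvec" (rotation vector, rad) and "tvec" (3), from world to camera coordinates, as OpenCV has them. Camera axes: x right, y down, z forward; pixel columns grow to the right and rows downward; lengths in mm; the calibration is good to about 2 mm. A picture is of the moment at which its call begins. camera_params takes no time and is no camera call.
- close_job(): hands the job in; it is judged then, once.
The state is a dict: "t": time; "qpos": joint angles; "qvel": joint speeds; "joint_torque": joint torques, N m; "ee_pos": TCP position; "orientation": TCP orientation; "ft_force": force on the tool from outside, world axes, zero at the start; "moment": the same for the moment, N m; "width": finger opening in mm; "grasp_force": force on a finger pad.
Only numpy, scipy, OpenCV 4.12 (cv2) and the standard library are available. Lean on these libraries where they do the work, as an engineer would, in place of code of your own. Each camera call takes 0.05 s, during which the arm holds its last target. There are 200 camera calls.

## Working session

There is one attempt and no reset: what is moved stays moved. The work goes in short steps, Python scripts to look and compute and a tool call to move; the robot and the scene stay as the last step left them, time stands still between calls to the robot, and variables do not carry over. Pictures are saved under pics/ and viewed, at most 10 in all, crops included, and the job is handed in when it is done.

Besides the shell and the picture viewer there is one more tool, called after "Emit:" by a JSON object that holds its "name" and its "arguments". servo_tool: Moves the arm, as the interface text tells. Its arguments: {"type":"object","properties":{"plan":{"type":"array"}},"required":["plan"]}

```bash
mkdir -p pics; cat > h.py <<'E'
import numpy as np, cv2
from workcell import readout, vision
def cam(n):
    p=vision.camera_params(n); K=np.array([[p['fx'],0,p['cx']],[0,p['fy'],p['cy']],[0,0,1.]])
    R=cv2.Rodrigues(np.array(p['rvec'],float))[0]; t=np.array(p['tvec'],float).ravel(); return K,R,t
def ray(n,u,v,z):
    K,R,t=cam(n); d=R.T@np.linalg.solve(K,[u,v,1]); c=-R.T@t; return c+d*(z-c[2])/d[2]
def proj(n,P):
    K,R,t=cam(n); q=(R@np.atleast_2d(P).T).T+t; q=q@K.T; return q[:,:2]/q[:,2:]
def snap(n,f,crop=None,s=1):
    im=vision.get_image(n)[:,:,::-1]
    if crop: x0,y0,x1,y1=crop; im=im[y0:y1,x0:x1]
    cv2.imwrite('pics/'+f,cv2.resize(im,None,fx=s,fy=s,interpolation=cv2.INTER_CUBIC))
E
python3 - <<'E'
from h import *
snap('top','t0.png',None,1.5);snap('side','s0.png',None,1.5)
for n in('top','side'):
    K,R,t=cam(n);print(n,K[0],-R.T@t,R[2])
print(readout.get_obs())
E
```

```text
top [468.92785699   0.         255.14706146] [ 446.3431826    54.99987426 1279.96489543] [ 0.08005417  0.00174615 -0.99678899]
side [416.62530106   0.         250.20030738] [ 517.35594565 -936.02793105  542.74424125] [ 0.0434716   0.92216193 -0.38435349]
{'t': 0.1, 'qpos': array([ 1.13501982e+00,  4.23762762e-01,  1.63059294e+00,  1.28658116e-05,
        1.08861328e+00, -1.89887911e-02]), 'qvel': array([ 3.82702851e-04, -1.23230238e-03, -1.90778921e-03,  4.85201802e-04,
       -6.19204722e-05, -1.81359048e-03]), 'joint_torque': array([-4.61057007e-04, -5.45608449e+01, -2.74320906e+01,  6.45521586e-02,
        1.88939221e-02, -2.21866003e-06]), 'ee_pos': array([252.8196881 , 571.15886148, 301.98850504]), 'orientation': array([-6.49902810e-01, -3.07330559e+00,  2.10203504e-03]), 'ft_force': array([-0.14532697,  0.40429341,  0.24363135]), 'moment': array([ 0.02559416,  0.05199652, -0.05875401]), 'grasp_force': 0.0, 'width': 88.18772012222796}
```

View pics/t0.png

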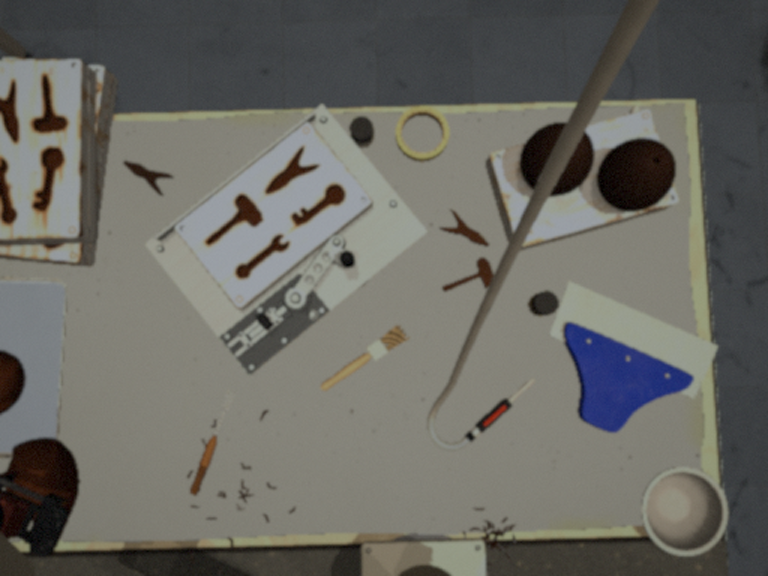

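View pics/s0.png

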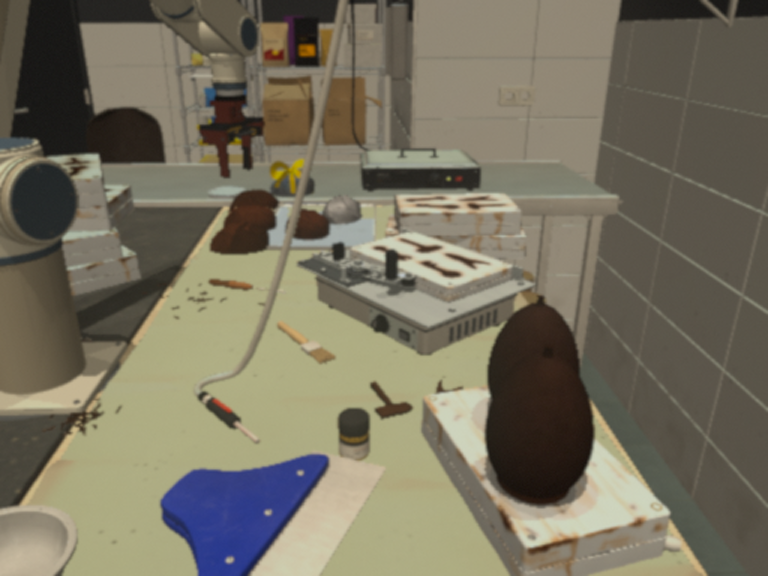

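```bash
python3 - <<'E'
from h import *
for nm,u,v,z in [('piv',296,298,135),('cg',347,258,180),('lg',264,321,147),('mouldA',176,230,124),('mouldB',306,116,124),('mouldC',371,201,124),('mouldD',240,306,124),('plTop',321,107,94),('plR',425,233,94),('plL',148,245,94)]:
    print(nm,ray('top',u/1.5,v/1.5,z).round(1))
print('side cg',ray('side',391/1.5,251/1.5,180).round(1),'lg',ray('side',339/1.5,245/1.5,147).round(1))
for z in (0,200,400,600,900): print(z,[ (proj(n,[470,-60,z])*1.5).round() for n in('top','side')])
snap('top','t1.png',(130,120,290,255),5)
E
```

```text
piv [533.  198.8 135. ]
cg [590.7 111.8 180. ]
lg [496.3 249.5 147. ]
mouldA [652.4 397.9 124. ]
mouldB [840.5 178.4 124. ]
mouldC [692.6  72.6 124. ]
mouldD [523.  292.7 124. ]
plTop [866.  155.4  94. ]
plR [641.3 -17.5  94. ]
plL [633.2 454.5  94. ]
side cg [594.  105.5 180. ] lg [500.7 240.2 147. ]
0 [array([[448., 334.]]), array([[320., 390.]])]
200 [array([[460., 332.]]), array([[316., 276.]])]
400 [array([[477., 328.]]), array([[311., 140.]])]
600 [array([[504., 321.]]), array([[306., -21.]])]
900 [array([[597., 300.]]), array([[ 294., -334.]])]
```

View pics/t1.png

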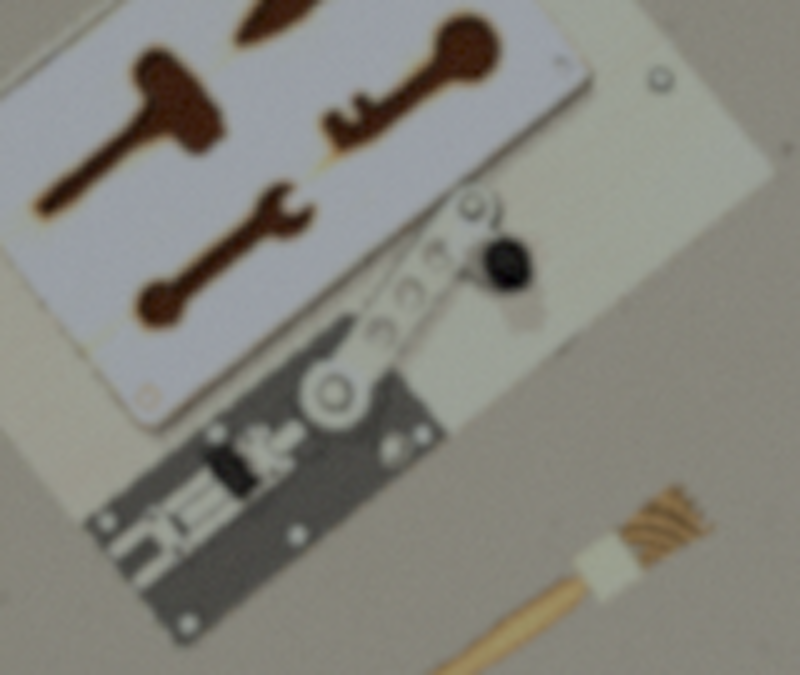

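```bash
python3 - <<'E'
from h import *
def plane(n,a,b):
    K,R,t=cam(n); d=[R.T@np.linalg.solve(K,[p[0]/1.5,p[1]/1.5,1]) for p in(a,b)]; m=np.cross(*d); return m,m@(-R.T@t)
m1,c1=plane('top',(522,225),(640,8)); m2,c2=plane('side',(288,220),(345,0))
for z in (0,100,200,300,400,600,800): print(z,np.linalg.solve([m1[:2],m2[:2]],[c1-m1[2]*z,c2-m2[2]*z]).round())
E
```

```text
0 [345. -13.]
100 [376. -21.]
200 [406. -29.]
300 [436. -36.]
400 [466. -44.]
600 [526. -60.]
800 [587. -75.]
```

Emit:
{"name": "servo_tool", "arguments": {"plan": [[[-1, 0.8, -0.9, 0, 0, 0, -1], [-1, 0.8, -0.9, 0, 0, 0, -1], [-1, 0.8, -0.9, 0, 0, 0, -1], [-1, 0.8, -0.9, 0, 0, 0, -1], [-1, 0.8, -0.9, 0, 0, 0, -1]]]}}

```text
t: 0.57
ee_pos: [392.1, 414.2, 302.5]
orientation: [-1.305, -2.858, 0.001]
ft_force: [-0.1, 0.7, -0.4]
width: 88.2
grasp_force: 0.0
```

Emit:
{"name": "servo_tool", "arguments": {"plan": [[[-0.15, 0.6, -0.9, -0.4, 0, 0, -0.5], [-0.15, 0.6, -0.9, -0.4, 0, 0, 0], [-0.15, 0.5, -0.9, -0.4, 0, 0, 0], [-0.15, 0.4, -0.9, -0.4, 0, 0, 0], [-0.15, 0, 0, 0, 0, 0, 0]]]}}

```text
t: 0.98
ee_pos: [469.9, 275.8, 240.0]
orientation: [-1.367, -2.826, 0.008]
ft_force: [-0.7, -1.0, -0.5]
width: 58.2
grasp_force: 0.0
```

Emit:
{"name": "servo_tool", "arguments": {"plan": [[[-0.15, 0.3, -0.35, 0, 0, 0, 0], [-0.15, 0.3, -0.3, 0, 0, 0, 0], [-0.15, 0, 0, 0, 0, 0, 0], [-0.15, 0, 0, 0, 0, 0, 0]]]}}

```text
t: 1.32
ee_pos: [493.5, 255.4, 243.0]
orientation: [-1.364, -2.83, -0.0]
ft_force: [-0.4, -0.8, 0.6]
width: 50.5
grasp_force: 0.0
```

```bash
python3 - <<'E'
from h import *
o=readout.get_obs();print(o['ee_pos'],o['width'])
p=o['ee_pos']
print(proj('side',[[p[0],p[1],122],[497,247,147]]))
snap('side','s1.png',(170,110,330,230),5)
E
```

```text
[493.46119315 255.42762574 242.95783685] 50.525632083538525
[[223.80645034 169.60965362]
 [224.77739302 162.62044341]]
```

View pics/s1.png

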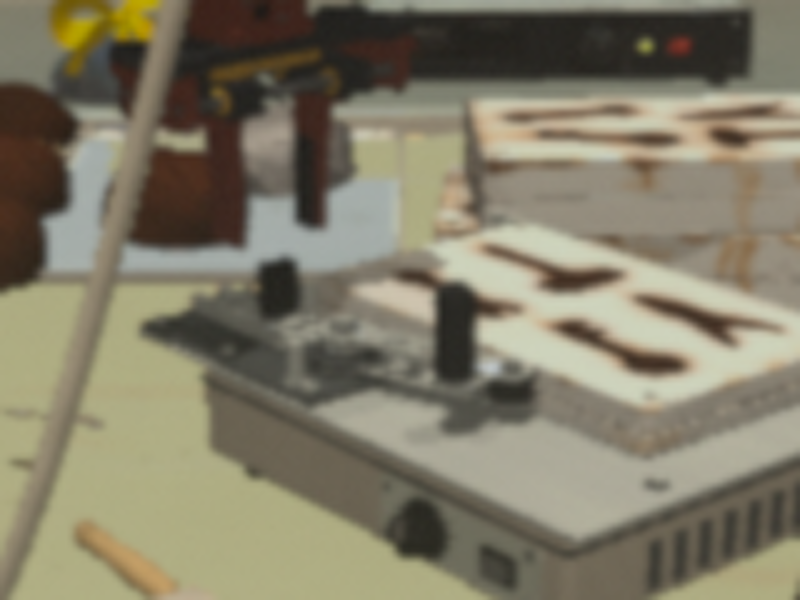

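The picture shows the lock grip's top at crop (278,265), just where (497, 247, 147) projects; fingers straddle it, slightly up/left.

Emit:
{"name": "servo_tool", "arguments": {"plan": [[[-0.15, 0.1, -0.2, 0, 0, 0, 0], [-0.15, 0, 0, -0.4, 0, 0, 0], [-0.15, 0, 0, -0.4, 0, 0, 0], [-0.15, 0, 0, -0.25, 0, 0, 0], [-0.15, 0, 0, 0, 0, 0, 0]]]}}

```text
t: 1.78
ee_pos: [495.9, 247.3, 199.1]
orientation: [-1.36, -2.829, 0.005]
ft_force: [0.5, -0.1, 0.6]
width: 50.4
grasp_force: 0.0
```

Emit:
{"name": "servo_tool", "arguments": {"plan": [[[1, 0, 0, 0, 0, 0, 0], [1, 0, 0, 0, 0, 0, 0], [1, 0, 0, 0, 0, 0, 0], [1, 0, 0, 0, 0, 0, 0], [1, 0, 0, 0, 0, 0, 0]]]}}

```text
t: 2.2
ee_pos: [499.4, 249.1, 202.1]
orientation: [1.361, 2.827, 0.01]
ft_force: [7.1, 6.9, -6.5]
width: 23.5
grasp_force: 30.0
```

Emit:
{"name": "servo_tool", "arguments": {"plan": [[[1, 0.08, 0.06, 0, 0, 0, 0], [1, -0.15, 0.19, 0, 0, 0, 0], [1, -0.15, 0.19, 0, 0, 0, 0], [1, -0.15, 0.19, 0, 0, 0, 0], [1, -0.15, 0.19, 0, 0, 0, 0]]]}}

```text
t: 2.62
ee_pos: [477.9, 278.5, 201.6]
orientation: [1.356, 2.828, -0.004]
ft_force: [25.1, -38.0, -0.9]
width: 23.7
grasp_force: 30.0
```

Emit:
{"name": "servo_tool", "arguments": {"plan": [[[1, 0, 0, 0, 0, 0, 0], [1, 0, 0, 0, 0, 0, 0], [1, 0, 0, 0, 0, 0, 0], [1, 0, 0, 0, 0, 0, 0]]]}}

```text
t: 2.95
ee_pos: [477.8, 278.5, 201.8]
orientation: [1.359, 2.828, -0.003]
ft_force: [6.1, -14.8, 5.1]
width: 23.8
grasp_force: 30.0
```

Emit:
{"name": "servo_tool", "arguments": {"plan": [[[-0.15, 0, 0, 0, 0, 0, 0], [-0.15, 0, 0, 0, 0, 0, 0], [-0.15, 0, 0, 0, 0, 0, 0], [-0.15, 0, 0, 0.5, 0, 0, 0], [-0.15, 0, 0, 0.7, 0, 0, 0]]]}}

```text
t: 3.37
ee_pos: [475.0, 280.0, 247.2]
orientation: [-1.36, -2.828, 0.007]
ft_force: [0.2, -0.5, 0.1]
width: 50.1
grasp_force: 0.0
```

Emit:
{"name": "servo_tool", "arguments": {"plan": [[[-0.15, 0, 0, 0.6, 0, 0, 0], [-0.15, 0.6, -0.8, 0, 0, 0, 0], [-0.15, 0.6, -0.8, 0, 0, 0, 0], [-0.15, 0.6, -0.8, 0, 0, 0, 0], [-0.15, 0.6, -0.8, 0, 0, 0, 0]]]}}

```text
t: 3.78
ee_pos: [573.1, 151.7, 273.4]
orientation: [1.36, 2.832, 0.001]
ft_force: [0.2, 0.5, 0.1]
width: 50.4
grasp_force: 0.0
```

Emit:
{"name": "servo_tool", "arguments": {"plan": [[[-0.15, 0.4, -0.6, 0, 0, 0, 0], [-0.15, 0.3, -0.4, 0, 0, 0, 0], [-0.15, 0, 0, 0, 0, 0, 0], [-0.15, 0, 0, 0, 0, 0, 0], [-0.15, 0, 0, 0, 0, 0, 0]]]}}

```text
t: 4.2
ee_pos: [599.8, 113.0, 272.7]
orientation: [-1.361, -2.83, 0.0]
ft_force: [0.5, 0.4, 0.2]
width: 50.6
grasp_force: 0.0
```

```bash
python3 - <<'E'
from h import *
o=readout.get_obs();print(o['ee_pos'],o['width'])
p=o['ee_pos']
print((proj('side',[[p[0],p[1],p[2]-80],[593,110,180],[477.8,277,147],[499,249,147]])-[170,90])*5)
snap('side','s2.png',(170,90,330,210),5)
E
```

```text
[599.83708722 113.04247313 272.70089846] 50.555028026340445
[[463.58195477 359.18593595]
 [450.83606836 383.88492811]
 [242.8229435  347.81775782]
 [277.27537807 361.99551974]]
```

View pics/s2.png

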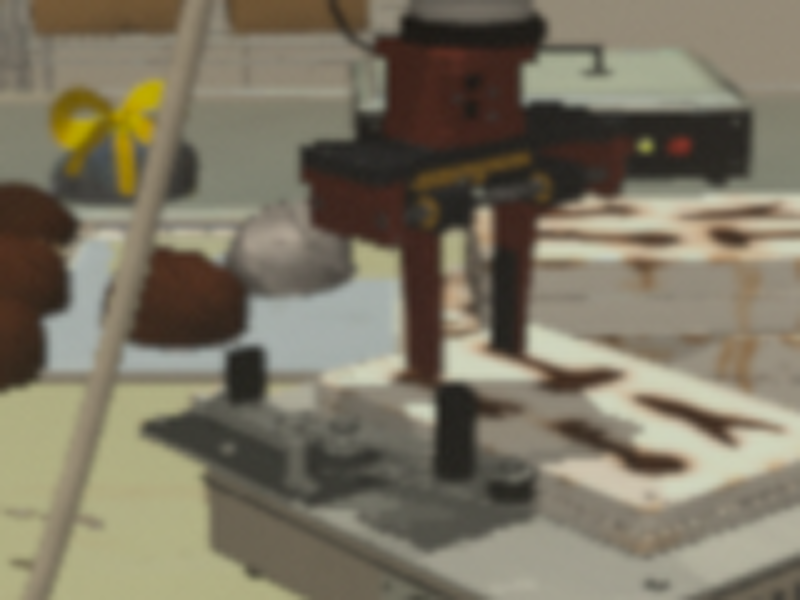

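The lock grip at crop (245,350) stands at its end stop; the clamp grip's top at (456,387) fits about (594, 110).

Emit:
{"name": "servo_tool", "arguments": {"plan": [[[-0.15, -0.15, -0.08, 0, 0, 0, 0], [-0.15, 0, 0, -0.4, 0, 0, 0], [-0.15, 0, 0, -0.4, 0, 0, 0], [-0.15, 0, 0, -0.45, 0, 0, 0], [-0.15, 0, 0, 0, 0, 0, 0]]]}}

```text
t: 4.67
ee_pos: [591.8, 109.7, 220.1]
orientation: [-1.358, -2.828, 0.005]
ft_force: [-0.8, -0.1, -0.0]
width: 50.4
grasp_force: 0.0
```

Emit:
{"name": "servo_tool", "arguments": {"plan": [[[1, 0, 0, 0, 0, 0, 0], [1, 0, 0, 0, 0, 0, 0], [1, 0, 0, 0, 0, 0, 0], [1, 0, 0, 0, 0, 0, 0], [1, 0, 0, 0, 0, 0, 0]]]}}

```text
t: 5.08
ee_pos: [595.3, 109.6, 224.2]
orientation: [1.361, 2.829, 0.003]
ft_force: [0.8, 3.1, 2.6]
width: 23.1
grasp_force: 30.0
```

Emit:
{"name": "servo_tool", "arguments": {"plan": [[[1, -0.18, -0.1, 0, 0, 0, -0.9], [1, -0.18, -0.1, 0, 0, 0, -0.9], [1, -0.195, -0.07, 0, 0, 0, -0.9], [1, -0.195, -0.07, 0, 0, 0, -0.9], [1, 0, 0, 0, 0, 0, 0]]]}}

```text
t: 5.5
ee_pos: [564.1, 95.8, 224.1]
orientation: [1.792, 2.58, 0.003]
ft_force: [0.8, 4.9, 0.4]
width: 22.9
grasp_force: 30.0
```

Emit:
{"name": "servo_tool", "arguments": {"plan": [[[1, -0.2, -0.04, 0, 0, 0, -0.9], [1, -0.2, -0.04, 0, 0, 0, -0.9], [1, -0.21, -0.01, 0, 0, 0, -0.9], [1, -0.21, -0.01, 0, 0, 0, -0.9], [1, 0, 0, 0, 0, 0, 0]]]}}

```text
t: 5.92
ee_pos: [531.8, 92.0, 224.2]
orientation: [2.171, 2.269, 0.004]
ft_force: [3.3, 2.7, 0.5]
width: 23.3
grasp_force: 30.0
```

Emit:
{"name": "servo_tool", "arguments": {"plan": [[[1, -0.205, 0.02, 0, 0, 0, -0.9], [1, -0.205, 0.02, 0, 0, 0, -0.9], [1, -0.2, 0.055, 0, 0, 0, -0.9], [1, -0.2, 0.055, 0, 0, 0, -0.9], [1, 0, 0, 0, 0, 0, 0]]]}}

```text
t: 6.33
ee_pos: [499.8, 97.8, 224.1]
orientation: [2.498, 1.902, 0.004]
ft_force: [2.9, -1.0, 2.6]
width: 23.2
grasp_force: 30.0
```

Emit:
{"name": "servo_tool", "arguments": {"plan": [[[1, -0.19, 0.085, 0, 0, 0, -0.9], [1, -0.19, 0.085, 0, 0, 0, -0.9], [1, -0.175, 0.115, 0, 0, 0, -0.9], [1, -0.175, 0.115, 0, 0, 0, -0.9], [1, 0, 0, 0, 0, 0, 0]]]}}

```text
t: 6.75
ee_pos: [470.5, 113.3, 224.1]
orientation: [2.764, 1.489, 0.002]
ft_force: [1.6, -6.7, 7.3]
width: 23.2
grasp_force: 30.0
```

Emit:
{"name": "servo_tool", "arguments": {"plan": [[[1, -0.08, 0.07, 0, 0, 0, 0], [1, 0, 0, 0, 0, 0, 0], [1, 0, 0, 0, 0, 0, 0], [1, 0, 0, 0, 0, 0, 0], [1, 0, 0, 0, 0, 0, 0]]]}}

```text
t: 7.17
ee_pos: [468.4, 114.9, 224.1]
orientation: [2.761, 1.492, 0.002]
ft_force: [3.1, -12.0, 7.0]
width: 23.2
grasp_force: 30.0
```

Emit:
{"name": "servo_tool", "arguments": {"plan": [[[1, -0.08, 0.06, 0, 0, 0, 0], [1, 0, 0, 0, 0, 0, 0], [1, 0, 0, 0, 0, 0, 0], [1, 0, 0, 0, 0, 0, 0], [1, 0, 0, 0, 0, 0, 0]]]}}

```text
t: 7.58
ee_pos: [466.1, 116.8, 224.1]
orientation: [2.759, 1.491, 0.004]
ft_force: [6.6, -15.9, 4.6]
width: 23.6
grasp_force: 30.0
```

```bash
python3 - <<'E'
from h import *
o=readout.get_obs();print(o['ee_pos'],o['ft_force'],o['width'])
p=o['ee_pos']; print(np.degrees(np.arctan2(p[1]-198.7,p[0]-535.5)),np.hypot(p[1]-198.7,p[0]-535.5))
snap('side','s3.png',None,1.5)
E
```

```text
[466.09213788 116.84312414 224.11649399] [  6.63324254 -15.85016607   4.64220289] 23.562069929954838
-130.29518855604138 107.32194300205633
```

View pics/s3.png

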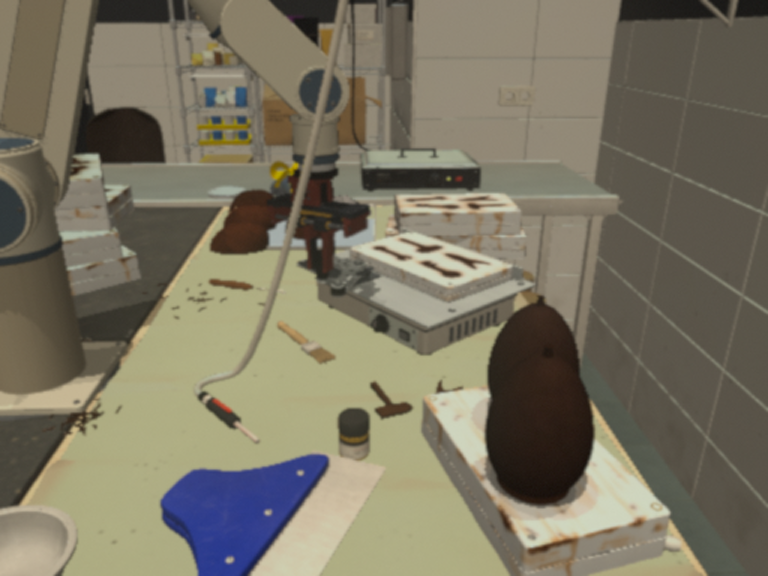

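The arm holds the clamp open over the front edge, the mould unmoved. One further small push to confirm the stop.

Emit:
{"name": "servo_tool", "arguments": {"plan": [[[1, -0.08, 0.06, 0, 0, 0, 0], [1, 0, 0, 0, 0, 0, 0], [1, 0, 0, 0, 0, 0, 0], [1, 0, 0, 0, 0, 0, 0], [1, 0, 0, 0, 0, 0, 0]]]}}

```text
t: 8.05
ee_pos: [465.5, 117.4, 224.3]
orientation: [2.754, 1.491, 0.01]
ft_force: [18.9, -30.8, -4.8]
width: 23.5
grasp_force: 30.0
```

```bash
python3 - <<'E'
from h import *
o=readout.get_obs();print(o['ee_pos'],o['ft_force'],o['width'])
print((proj('top',[[468,115,180],[497,249,147],[535.5,198.7,131]])-[130,120])*5)
snap('top','t2.png',(130,120,290,240),5)
E
```

```text
[465.47314266 117.42024    224.27743761] [ 18.91826421 -30.83665093  -4.80853192] 23.450866131778326
[[505.49080221 520.07842907]
 [230.92839522 468.48372117]
 [337.79169462 388.83974613]]
```

View pics/t2.png

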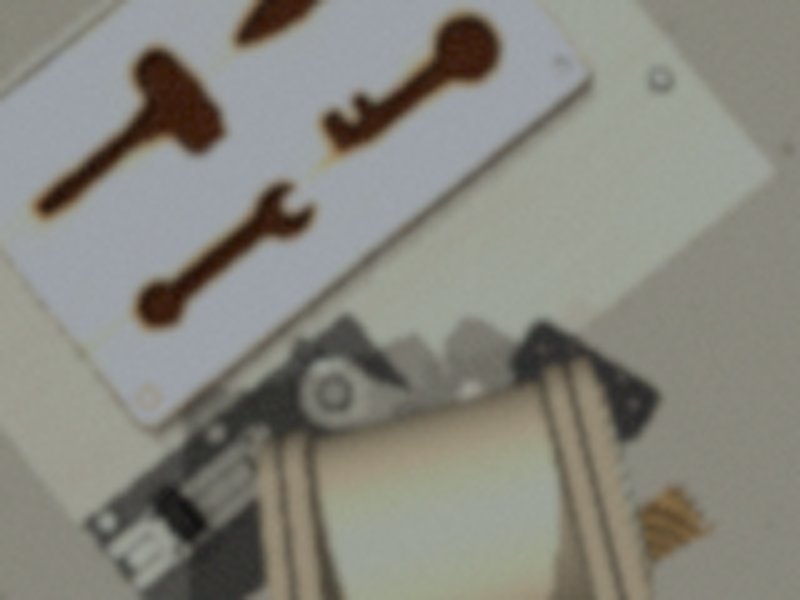

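The lock grip at crop (178,513) is fully drawn, the mould is where it was, and the force jumped to 36 N with hardly any motion: the clamp is on its stop. I'll ease the push slightly and hand in.

Emit:
{"name": "servo_tool", "arguments": {"plan": [[[1, 0.03, -0.02, 0, 0, 0, 0], [1, 0, 0, 0, 0, 0, 0], [1, 0, 0, 0, 0, 0, 0], [1, 0, 0, 0, 0, 0, 0], [1, 0, 0, 0, 0, 0, 0]]]}}

```text
t: 8.52
ee_pos: [465.7, 117.2, 224.2]
orientation: [2.756, 1.491, 0.008]
ft_force: [14.8, -26.3, 0.5]
width: 23.0
grasp_force: 30.0
```

```bash
python3 - <<'E'
from h import *
from workcell import close_job
o=readout.get_obs();print(o['t'],o['ee_pos'],o['ft_force'],o['width'],abs(o['qvel']).max())
if np.hypot(o['ee_pos'][0]-465.5,o['ee_pos'][1]-117.4)<1.5: print(close_job())
E
```

```text
8.5167 [465.70827286 117.21537598 224.23035541] [ 14.76691927 -26.27203432   0.52313872] 23.032266620032733 0.001716842320320143
the job is handed in; nothing more can be done
None
```

I drew the lock to its end stop, swung the clamp to its stop, and handed the job in at 8.5 s with the gripper still holding it open; the mould looks unmoved in the last picture, I touched nothing else round the shaker, and the hand-in returned no verdict.

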